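Slide a flush plate out over the edge, pick it up and clamp it in the marking jig

TASK

The flat aluminium plate lies flush in its shallow blue tray, where fingers cannot get beside it: press gently on it and slide it along its channel until about 4 cm stick out over the tray's open end, then take that end by its two long edges and lift the plate out. Lay it flat on the black rubber bed of the marking jig, centred and lengthwise on it, and let go; then push the red clamp handle fully down over centre so that the clamp's pad holds the plate. Do not drop the plate and leave the other things standing where they are.

Things in the scene. Friction and masses are not known exactly. Their poses are not given: they have to be found in the camera images.
- plate: bare aluminium plate, 140 (x) x 60 (y) x 4 mm, 0.1 to 0.2 kg; origin: centre of its underside. Starts in the tray's channel, front end 15 to 37 mm inside the open end, top flush with the rails. Slides easily on the tray (friction about 0.2); pressed with 5 to 10 N it follows the fingertips, with some slip. Tips if half of it is outside or if pressed beyond the tray's edge
- tray: fixed blue block, 190 (x) x 120 (y) x 40 mm high; origin: centre of its underside. A straight channel along x in its top, 66 mm wide, 4 mm deep, slippery black floor, has 27 mm rails at its sides and a 10 mm stop at the +x end; it is open at the -x end, toward the robot, where the plate can slide out. Below the overhanging plate is free space down to the worktop
- tray_open_end (a point): point on the channel's floor, middle of the open end: tray frame (-95, 0, 36) mm
- jig: fixed marking jig, base plate 74 mm wide, 10 mm thick, from x = -65 to 225 mm; origin: on the worktop under the bed's centre; x runs from the bed to the clamp and handle. Bed 100 (x) x 40 (y) mm, black rubber top at z = 45 mm, narrower than the plate, so fingers at its long edges have room beside the bed. Steel clamp tower at x = 88 to 154 mm, up to z = 80 mm
- bed_top (a point): centre of the bed's top: jig frame (0, 0, 45) mm; the plate's origin belongs here
- handle_pivot (a point): axis of the clamp handle (along the jig's y), jig frame (132, 0, 70) mm. The handle, 95 mm long, red grip 16 mm thick from 30 mm out, swings in the jig's x-z plane from 58 degrees above the jig's +x (open) to 6 degrees below it (closed)
- handle_grip (a point): point on the middle line of the red handle grip, 65 mm from its pivot; moves with the handle
- clamp_handle (a joint): angle of the clamp handle: 0 open (58 degrees up), grows as pushed down, 1.12 rad at its stop. From about half way it falls on by itself until the pad rests on the plate, at about 0.8; from there it must be pushed over dead centre (1.0): let go before that, it eases back to about 0.8 and holds nothing; beyond it, it stays down. The push is light, under 10 N
- clamp_pad: round black rubber pad, 20 mm across, sprung, under the clamp's arm. Open, the arm stands upright, clear of the bed; closing swings it down, the pad landing at x = 40 mm, y = 0 in the jig frame. Its origin is on the arm's pivot, jig frame (100, 0, 62) mm
- timer: white timer to the right of the tray (the nearer one), 60 x 62 x 20 mm, bystander; origin at the centre of its underside
- dropper: brown dropper bottle beyond the handle end of the jig, 33 mm across and 102 mm high, bystander; origin at the centre of its underside
- dish: closed petri dish, pinkish, 65 mm across and 16 mm high, bystander; origin at the centre of its underside
Not all that is in view belongs to the job. Of the things that look like the plate, the largest one is meant.

How it is judged:
By the outcome, as a careful person would: the job done as asked, in the order asked, and still so for the second after the job is handed in, with the robot touching nothing.
It also fails if it takes over 61 s, if anything falls off the work surface, if the arm or the gripper's body presses on something with over 40 N, if the wrist force passes 120 N, or if a joint passes its speed limit or range.

ROBOT

A 6-joint arm with a two-finger parallel gripper is mounted at the origin on a cart in front of the work surface, level with it; the furniture and walls round the work are solid. World frame = base frame: x ahead of the robot, y to its left, z up, the work surface at z = 0. Lengths are in m, angles in rad, forces in N, time in s.
With the tool pointing down it reaches from about 0.275 to 1 m from the base axis. Payload 8.4 kg.
Tool frame: the origin (TCP) lies between the finger pads; the fingertips stand 8 mm ahead of it and the grasp point (between the pads) lies 11 mm behind it; z points along the fingers, y is the line along which they close (so a half turn about z gives the same grasp; the last joint's range is limited). The gripper opens to 85 mm and grips with 20 to 120 N. Pads are 22 mm wide; open, the fingers measure 114 mm over their backs; the gripper's body (76 mm by 85 mm) begins 54 mm behind the grasp point. The pads swing forward as they close: fully open they stand 13 mm farther back than shut.
Start: joints at [-1.145, 0.353, 1.633, -0, 1.155, -0.002], TCP at [0.259, -0.569, 0.239] pointing down, gripper open.
Joint ranges: [-2.63, 2.63], [-0.92, 2.1], [0.06, 2.66], [-1.3, 4.44], [0, 2.69], [-3.02, 3.02]. Speed limits (rad/s): [2.22, 2.22, 2.79, 3.14, 3.14, 3.14].

INTERFACE

Orientations are given as a rotation vector (axis times angle).
In Python, from workcell import r, eyes, boxes_of, outline_of, mark_of gives the robot as it stands. The module is installed in compiled form; this text tells all that it offers.
- The arm moves only by the tool play_rows, never from a script. Its argument "motion" is a list of rows, each a list of 7 numbers: the shift along the tool's x, y, z in m, then the turn, a rotation vector about the tool's x, y, z in degrees, then the opening, from -1 (shut) to 1 (fully open). A call has 1 to 20 rows; each row is the pose to reach, as a shift and turn from the pose commanded when the call began, along the tool's axes at that moment; what a row does not reach only later rows make up. A row lasts 1/12 s, in which the tool goes at most 41.7 mm and 7.16 degrees, less where a joint would pass 70% of its speed; a pose out of reach is approached as far as the arm can. A call with a gripper value outside its range is refused whole. The fingers move at their own pace and stop on an object; "newtons" is the grip in N (left out, the last holds). Time passes only in rows, so rows that repeat a pose let the fingers close. It gives the time, the measured TCP pose, the force, the opening and the grip force at its end, in the units of the state.
- r.get_obs(): the state, without advancing time (a new reading comes with each control period).
- eyes.grab_frame(name): name is "scene" or "side" or "wrist"; returns a dict with "image" (384x512x3 uint8, blue, green, red), "intrinsics" (3x3 intrinsics, pixels), "eye" and "orientation" of the camera in the world. Camera axes: x right, y down, z forward; pixel columns grow to the right and rows downward; lengths in m; the calibration is good to about 2 mm. The wrist camera is an equidistant fisheye: a pixel r from the principal point sees the ray r / f radians off the axis. A picture is of the moment at which its call begins. There is no depth.
- r.sign_off(): hands the job in; it is judged then, once.
Trained networks look in a picture, given as the dict that the camera call returned (one of the last four; its "shot" number tells which), for a name from the list of things; names that differ only in an ending like _2 or _b are one class to them, and where a whole thing is asked for, a point or a joint stands for the part that bears it (a point fixed in the world has none). Each returns a list of dicts, best first, with "score" (0 to 1); they miss things now and then, are a little off and sometimes report something else, mostly with a low value. They report only what shows in the picture. A call takes as long as a camera call. They do not tell look-alikes from the thing itself.
- boxes_of(picture, label): "extent" ([left, top, right, bottom] in pixels, round what is visible of it).
- outline_of(picture, label): "pixels" (384x512 bool, what is visible of it) and "extent" ([left, top, right, bottom] in pixels, round what is visible of it).
- mark_of(picture, label): "centre" ([row, column] in pixels: a listed point, or the origin of a listed thing).
The state is a dict: "time_s": time; "qpos": joint angles; "qd": joint speeds; "joint_torque": joint torques, N m; "ee_pos": TCP position; "orientation": TCP orientation; "force": force on the tool from outside, world axes, zero at the start; "wrist_torque": the same for the moment, N m; "grip_width": opening from 0.0 (shut) to 1.0 (fully open); "finger_force": force on a finger pad.
Only numpy, scipy, OpenCV 4.12 (cv2) and the standard library are available. Lean on these libraries where they do the work, as an engineer would, in place of code of your own. Each camera call takes 0.05 s, during which the arm holds its last target. There are 200 camera calls.

## Working session

There is one attempt and no reset: what is moved stays moved. The work goes in short steps, Python scripts to look and compute and a tool call to move; the robot and the scene stay as the last step left them, time stands still between calls to the robot, and variables do not carry over. Pictures are saved under pics/ and viewed, at most 13 in all, crops included, and the job is handed in when it is done.

Besides the shell and the picture viewer there is one more tool, called after "Emit:" by a JSON object that holds its "op" and its "data". play_rows: Moves the arm, as the interface text tells. Its arguments: {"type":"object","properties":{"motion":{"type":"array","items":{"type":"array","items":{"type":"number"}}},"newtons":{"type":"number"}},"required":["motion"]}

```bash
mkdir -p pics; cat > h.py <<'E'
import numpy as np, cv2
from scipy.spatial.transform import Rotation as R
from workcell import r, eyes, boxes_of, outline_of, mark_of
def rot(o):
    o=np.array(o,float)
    if o.shape==(3,3): return o
    return R.from_rotvec(o).as_matrix() if o.size==3 else R.from_quat(o).as_matrix()
def ray(f,u,v):
    K=np.array(f['intrinsics']); x=(u-K[0,2])/K[0,0]; y=(v-K[1,2])/K[1,1]
    if f.get('fish'):
        t=np.hypot(x,y); d=np.array([x/t*np.sin(t),y/t*np.sin(t),np.cos(t)]) if t>1e-9 else np.array([0,0,1.])
    else: d=np.array([x,y,1.])
    return rot(f['orientation'])@d
def at(f,u,v,z):
    d=ray(f,u,v); e=np.array(f['eye']); return e+d*(z-e[2])/d[2]
def grab(n):
    f=eyes.grab_frame(n); f['fish']=(n=='wrist'); return f
def tool():
    o=r.get_obs(); return np.array(o['ee_pos']),rot(o['orientation']),o
E
python3 - <<'E'
from h import *
fs={n:grab(n) for n in('scene','side','wrist')}
for n,f in fs.items():
    cv2.imwrite(f'pics/{n}0.png',f['image']); print(n,np.round(f['eye'],3),np.shape(f['orientation']),f['intrinsics'])
Z=dict(plate=.036,tray=0,tray_open_end=.036,jig=0,bed_top=.045,handle_pivot=.07,handle_grip=.125,timer=0,dropper=0,dish=0,clamp_pad=.062)
for n in('scene','side'):
  for l,z in Z.items():
    print(n,l,[(round(m['score'],2),np.round(m['centre']),np.round(at(fs[n],m['centre'][1],m['centre'][0],z)[:2],3)) for m in mark_of(fs[n],l)[:3]])
print(r.get_obs())
E
python3 -c "
import cv2,numpy as np
cv2.imwrite('pics/all0.png',cv2.resize(np.vstack([cv2.imread('pics/scene0.png'),cv2.imread('pics/side0.png')]),(400,600)))"
```

```text
scene [-0.123 -1.087  1.029] (3,) [[385.46715824   0.         251.77349061]
 [  0.         385.46715824 190.14793246]
 [  0.           0.           1.        ]]
side [-0.323  1.225  0.996] (3,) [[470.3084401    0.         254.04689623]
 [  0.         470.3084401  192.57332372]
 [  0.           0.           1.        ]]
wrist [ 0.334 -0.533  0.373] (3,) [[297.31863964   0.         255.1337333 ]
 [  0.         297.31863964 188.0573681 ]
 [  0.           0.           1.        ]]
scene plate [(0.79, array([290., 343.]), array([ 0.538, -0.598])), (0.64, array([259., 297.]), array([ 0.498, -0.414]))]
scene tray [(0.62, array([268., 296.]), array([ 0.492, -0.418]))]
scene tray_open_end [(0.76, array([269., 274.]), array([ 0.408, -0.407])), (0.71, array([160., 189.]), array([0.463, 0.349]))]
scene jig [(0.96, array([190., 205.]), array([0.438, 0.149]))]
scene bed_top [(0.86, array([177., 206.]), array([0.463, 0.177])), (0.26, array([157., 196.]), array([0.498, 0.348]))]
scene handle_pivot [(0.88, array([157., 197.]), array([0.484, 0.306]))]
scene handle_grip []
scene timer [(0.67, array([31
[... 1098 characters left out ...]
: 1.25, 'qpos': array([-1.14540989e+00,  3.53047909e-01,  1.63339832e+00, -1.51446339e-05,
        1.15522265e+00, -2.40229347e-03]), 'qd': array([ 6.77773614e-05, -6.26458923e-04,  1.49772726e-03,  1.02517783e-03,
       -2.34459305e-05,  1.61975199e-03]), 'joint_torque': array([ 4.56162024e-05, -6.05172801e+01, -3.42428434e+01, -1.43752395e-04,
        1.23345337e-03,  3.37686470e-05]), 'ee_pos': array([ 0.25927903, -0.5686746 ,  0.23925175]), 'orientation': array([-3.06992901e+00, -6.66851010e-01,  4.64120479e-05]), 'force': array([ 0.06242698, -0.76983339, -0.09080816]), 'wrist_torque': array([-0.04105782, -0.02393946, -0.0319325 ]), 'finger_force': 0.0, 'grip_width': 0.9969032125587997}
```

View pics/scene0.png

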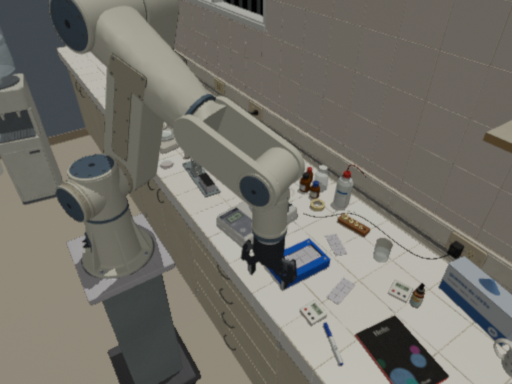

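View pics/side0.png

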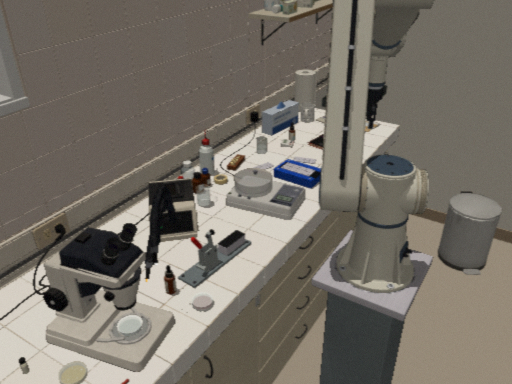

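Scene view: the blue tray sits at about (300,262) with a light plate in it. Look-alike pale cards lie at (343,290) and (336,245) on the bare worktop. The jig is at (205,180), and in the side view at (215,258) with its red handle at (197,243). The plate meant is the largest one, in the tray. Next I'll check it close up in the wrist view.

```bash
python3 - <<'E'
from h import *
f=grab('wrist'); cv2.imwrite('pics/w1.png',f['image'])
Z=dict(plate=.036,tray=0,tray_open_end=.036,timer=0)
for l,z in Z.items():
    print(l,[(round(m['score'],2),np.round(m['centre']),np.round(at(f,m['centre'][1],m['centre'][0],z)[:2],3)) for m in mark_of(f,l)[:3]])
for o in outline_of(f,'plate')[:3]:
    m=o['pixels'].astype(np.uint8); c=max(cv2.findContours(m,0,2)[0],key=cv2.contourArea)[:,0]
    p=np.array([at(f,u,v,.04)[:2] for u,v in c]).astype(np.float32); b=cv2.minAreaRect(p*1000)
    print('plate',o['score'],o['extent'],b,np.round(cv2.boxPoints(b)))
for o in outline_of(f,'tray')[:1]:
    m=o['pixels'].astype(np.uint8); c=max(cv2.findContours(m,0,2)[0],key=cv2.contourArea)[:,0]
    p=np.array([at(f,u,v,.04)[:2] for u,v in c]).astype(np.float32); b=cv2.minAreaRect(p*1000)
    print('tray',o['score'],o['extent'],b)
p,T,o=tool();print(p,T)
s=grab('side');cv2.imwrite('pics/s1.png',cv2.resize(s['image'][140:320,140:330],None,fx=3,fy=3,interpolation=cv2.INTER_CUBIC))
E
```

```text
plate []
tray []
tray_open_end []
timer [(0.56, array([ 54., 325.]), array([ 0.414, -0.592]))]
tray 0.63 [176.7, 0.0, 241.5, 23.4] ((397.53594970703125, -446.03521728515625), (27.183561325073242, 76.02884674072266), 20.612825393676758)
[ 0.25929018 -0.56867164  0.23927234] [[ 9.09867552e-01  4.14898826e-01 -3.95606700e-05]
 [ 4.14898827e-01 -9.09867553e-01  6.48540480e-06]
 [-3.33041832e-05 -2.23145350e-05 -9.99999999e-01]]
```

View pics/w1.png

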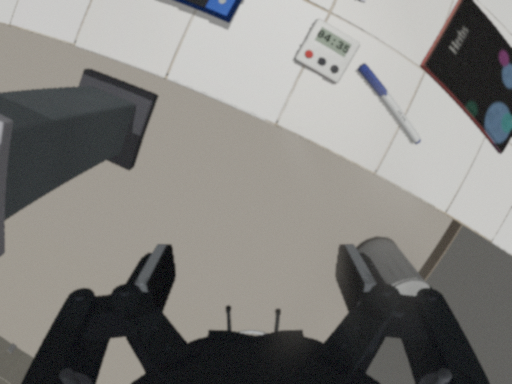

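The wrist view shows the tray's corner at (210,5), the timer at (328,50), and no plate yet. I'll move above the tray to see the plate.

Emit:
{"op": "play_rows", "data": {"motion": [[0.03, -0.015, -0.01, 0, 0, 4, 1], [0.06, -0.03, -0.02, 0, 0, 9, 1], [0.09, -0.05, -0.03, 0, 0, 14, 1], [0.12, -0.07, -0.04, 0, 0, 19, 1], [0.15, -0.085, -0.05, 0, 0, 24, 1], [0.17, -0.1, -0.06, 0, 0, 28, 1], [0.18, -0.104, -0.06, 0, 0, 30, 1], [0.18, -0.104, -0.06, 0, 0, 30, 1], [0.18, -0.104, -0.06, 0, 0, 30, 1], [0.18, -0.104, -0.06, 0, 0, 30, 1]]}}

```text
time_s: 2.48
ee_pos: [0.3795, -0.3998, 0.299]
orientation: [-3.138, 0.149, 0.001]
force: [0.6, 0.4, -0.9]
grip_width: 0.998
finger_force: 0.0
```

```bash
cat >> h.py <<'E'
def rect(f,l,z,k=1):
    for o in outline_of(f,l)[:k]:
        m=o['pixels'].astype(np.uint8); c=max(cv2.findContours(m,0,2)[0],key=cv2.contourArea)[:,0]
        p=np.array([at(f,u,v,z)[:2] for u,v in c]).astype(np.float32); b=cv2.minAreaRect(p*1000)
        print(l,round(o['score'],2),o['extent'],np.round(b[0],1),np.round(b[1],1),round(b[2],1),np.round(cv2.boxPoints(b)).tolist())
def marks(f,Z):
    for l,z in Z.items():
        print(l,[(round(m['score'],2),np.round(m['centre']),np.round(at(f,m['centre'][1],m['centre'][0],z)[:2],4)) for m in mark_of(f,l)[:2]])
E
python3 - <<'E'
from h import *
f=grab('wrist'); cv2.imwrite('pics/w2.png',f['image'])
marks(f,dict(plate=.036,tray=0,tray_open_end=.036,timer=0))
rect(f,'plate',.04,3);rect(f,'tray',.04)
p,T,o=tool();print(p,T)
E
```

```text
plate [(0.72, array([ 58., 262.]), array([ 0.5042, -0.4196])), (0.69, array([ 26., 362.]), array([ 0.5452, -0.5609]))]
tray []
tray_open_end [(0.7, array([135., 262.]), array([ 0.4011, -0.4111]))]
timer [(0.79, array([114., 377.]), array([ 0.4155, -0.5898]))]
plate 0.69 [237.4, 5.0, 284.9, 112.7] [ 503.5 -413.6] [ 62.7 139.8] 87.9 [[432.0, -442.0], [572.0, -447.0], [575.0, -385.0], [435.0, -380.0]]
plate 0.65 [342.1, 2.3, 383.7, 60.3] [ 541.7 -559.1] [91.  41.6] 15.4 [[492.0, -551.0], [503.0, -591.0], [591.0, -567.0], [580.0, -527.0]]
tray 0.67 [209.5, 0.0, 307.0, 139.5] [ 495.8 -413.1] [120.6 187.6] 87.5 [[399.0, -469.0], [587.0, -477.0], [592.0, -357.0], [405.0, -349.0]]
[ 0.37955866 -0.39974128  0.29906992] [[ 9.95361413e-01 -9.62058666e-02 -2.96593978e-04]
 [-9.62057945e-02 -9.95361433e-01  2.48618788e-04]
 [-3.19136793e-04 -2.18931489e-04 -9.99999925e-01]]
```

View pics/w2.png

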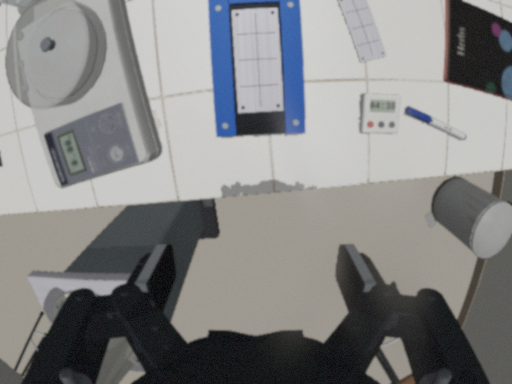

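The wrist view shows the plate in the tray at about (258,60), front edge at row 112, with the tray's open end at row 135. The smaller gridded card at (362,30) is a decoy. The sizes match: plate 140 x 62, tray 188 x 120, heading -2.4°. I'll close the fingers and come down above the plate's far half.

Emit:
{"op": "play_rows", "data": {"motion": [[0.03, 0, 0.02, 0, 0, -1, -1], [0.07, 0, 0.055, 0, 0, -2, -1], [0.1, 0, 0.085, 0, 0, -3, -1], [0.13, 0, 0.115, 0, 0, -3.1, -1], [0.15, 0, 0.15, 0, 0, -3.1, -1], [0.151, 0, 0.19, 0, 0, -3.1, -1], [0.151, 0, 0.22, 0, 0, -3.1, -1], [0.151, 0, 0.238, 0, 0, -3.1, -1], [0.151, 0, 0.24, 0, 0, -3.1, -1], [0.151, 0, 0.24, 0, 0, -3.1, -1], [0.151, 0, 0.24, 0, 0, -3.1, -1]], "newtons": 30}}

```text
time_s: 3.75
ee_pos: [0.5309, -0.4147, 0.0607]
orientation: [3.14, -0.066, 0.002]
force: [0.4, -0.1, 0.9]
grip_width: -0.001
finger_force: 0.0
```

Emit:
{"op": "play_rows", "data": {"motion": [[0, 0, 0.006, 0, 0, 0, -1], [0, 0, 0.01, 0, 0, 0, -1], [0, 0, 0.0115, 0, 0, 0, -1], [0, 0, 0.0125, 0, 0, 0, -1], [0, 0, 0.0125, 0, 0, 0, -1]]}}

```text
time_s: 4.17
ee_pos: [0.5307, -0.4143, 0.0481]
orientation: [3.14, -0.065, 0.002]
force: [-1.1, 0.3, 6.8]
grip_width: -0.001
finger_force: 3.1
```

Emit:
{"op": "play_rows", "data": {"motion": [[-0.006, 0, 0.0002, 0, 0, 0, -1], [-0.014, 0, 0.0002, 0, 0, 0, -1], [-0.022, 0, 0.0002, 0, 0, 0, -1], [-0.03, 0, 0.0002, 0, 0, 0, -1], [-0.03, 0, 0.0002, 0, 0, 0, -1]]}}

```text
time_s: 4.58
ee_pos: [0.4999, -0.4133, 0.0481]
orientation: [3.139, -0.066, 0.002]
force: [-1.4, 0.4, 7.6]
grip_width: 0.004
finger_force: 3.9
```

Emit:
{"op": "play_rows", "data": {"motion": [[-0.008, 0, 0, 0, 0, 0, -1], [-0.017, 0, 0, 0, 0, 0, -1], [-0.026, 0, 0, 0, 0, 0, -1], [-0.034, 0, 0, 0, 0, 0, -1], [-0.04, 0, 0, 0, 0, 0, -1], [-0.042, 0, 0, 0, 0, 0, -1], [-0.042, 0, 0, 0, 0, 0, -1]]}}

```text
time_s: 5.17
ee_pos: [0.4583, -0.4117, 0.0481]
orientation: [3.139, -0.066, 0.003]
force: [-2.7, -0.3, 9.8]
grip_width: 0.008
finger_force: 5.1
```

```bash
python3 - <<'E'
from h import *
for n in('side','scene','wrist'):
  f=grab(n); cv2.imwrite(f'pics/{n}3.png',f['image']); print(n)
  marks(f,dict(plate=.036,tray_open_end=.036));rect(f,'plate',.04,3)
E
```

```text
side
plate [(0.56, array([158., 305.]), array([ 0.5264, -0.5308])), (0.55, array([166., 262.]), array([ 0.6495, -0.3575]))]
tray_open_end [(0.89, array([178., 316.]), array([ 0.3995, -0.3883])), (0.45, array([253., 201.]), array([0.4967, 0.2789]))]
plate 0.61 [256.9, 162.8, 271.5, 168.7] [ 636.5 -361.9] [72.2 45.1] 72.8 [[604.0, -390.0], [647.0, -403.0], [669.0, -334.0], [626.0, -321.0]]
plate 0.35 [176.6, 229.5, 252.8, 288.0] [482.9 262.9] [310.9 189. ] 84.2 [[373.0, 118.0], [561.0, 99.0], [593.0, 408.0], [405.0, 427.0]]
scene
plate [(0.71, array([243., 335.]), array([ 0.6593, -0.4287])), (0.67, array([266., 284.]), array([ 0.4407, -0.4146]))]
tray_open_end [(0.77, array([268., 275.]), array([ 0.4105, -0.4071])), (0.64, array([189., 206.]), array([0.4256, 0.1118]))]
plate 0.92 [262.6, 262.8, 301.1, 279.5] [ 435.5 -414.5] [ 59.1 139.1] 88.1 [[365.0, -442.0], [504.0, -446.0], [506.0, -387.0], [367.0, -383.0]]
plate 0.92 [328.3, 278.4, 353.3, 307.6] [ 527.8 -595.5] [106.5  48.3] 13.8 [[470.0, -585.0], [482.0, -632.0], [585.0, -606.0], [574.0, -559.0]]
plate 0.7 [327.7, 233.7, 348.5, 252.7] [ 652.9 -439.2] [105.7  49.3] 69.7 [[611.0, -480.0], [658.0, -497.0], [694.0, -398.0], [648.0, -381.0]]
wrist
plate [(0.7, array([ 87., 472.]), array([ 0.548 , -0.5421]))]
tray_open_end []
plate 0.86 [435.6, 16.2, 499.4, 160.4] [ 549.1 -539.6] [83.3 38.1] 14.9 [[504.0, -532.0], [514.0, -569.0], [594.0, -547.0], [584.0, -511.0]]
plate 0.61 [201.2, 158.2, 317.4, 333.3] [ 470.2 -412.4] [59.8 74.4] 88.1 [[432.0, -441.0], [506.0, -444.0], [508.0, -384.0], [434.0, -381.0]]
```

The plate has followed: front edge at about x=0.366, tray end at about 0.402, so roughly 36 mm is out. I'll push 4 mm more, then lift, go back and open.

Emit:
{"op": "play_rows", "data": {"motion": [[-0.003, 0, 0, 0, 0, 0, -1], [-0.0045, 0, 0, 0, 0, 0, -1], [-0.0045, 0, 0, 0, 0, 0, -1], [-0.0045, 0, -0.02, 0, 0, 0, -1], [-0.01, 0, -0.05, 0, 0, 0, 1], [-0.04, 0, -0.07, 0, 0, 0, 1], [-0.07, 0, -0.08, 0, 0, 0, 1], [-0.08, 0, -0.08, 0, 0, 0, 1], [-0.08, 0, -0.08, 0, 0, 0, 1], [-0.08, 0, -0.08, 0, 0, 0, 1]]}}

```text
time_s: 6.6
ee_pos: [0.3781, -0.4076, 0.1266]
orientation: [3.141, -0.067, 0.001]
force: [1.2, -0.0, 0.8]
grip_width: 0.849
finger_force: 0.0
```

```bash
python3 - <<'E'
from h import *
for n in('scene','wrist'):
  f=grab(n); cv2.imwrite(f'pics/{n}4.png',f['image']); print(n)
  marks(f,dict(plate=.036,tray_open_end=.036));rect(f,'plate',.04,1);rect(f,'tray',.04,1)
print(tool())
E
```

```text
scene
plate [(0.96, array([271., 285.]), array([ 0.431 , -0.4336])), (0.82, array([292., 343.]), array([ 0.5328, -0.6026]))]
tray_open_end [(0.75, array([268., 278.]), array([ 0.4207, -0.4101]))]
plate 0.95 [330.9, 275.8, 354.9, 309.2] [ 526.7 -596. ] [104.9  46.7] 16.1 [[470.0, -588.0], [483.0, -633.0], [584.0, -604.0], [571.0, -559.0]]
tray 0.67 [263.2, 240.2, 330.4, 289.1] [ 487.9 -426.5] [147.7 208.4] 87.2 [[380.0, -495.0], [588.0, -505.0], [596.0, -358.0], [387.0, -348.0]]
wrist
plate [(0.72, array([  4., 423.]), array([ 0.5404, -0.552 ])), (0.7, array([126., 261.]), array([ 0.434 , -0.4135]))]
tray_open_end []
plate 0.79 [405.1, 2.4, 450.1, 59.2] [ 519.  -554.5] [50.  40.1] 14.2 [[490.0, -541.0], [500.0, -580.0], [548.0, -568.0], [538.0, -529.0]]
tray 0.69 [177.2, 0.0, 337.7, 169.8] [ 468.4 -411.3] [119.7 131.5] 87.7 [[400.0, -468.0], [532.0, -474.0], [537.0, -354.0], [405.0, -349.0]]
(array([ 0.37858602, -0.40736188,  0.12632921]), array([[ 9.99146101e-01, -4.13160643e-02, -2.25611887e-04],
       [-4.13160051e-02, -9.99146095e-01,  2.61024362e-04],
       [-2.36203736e-04, -2.51480092e-04, -9.99999940e-01]]), {'time_s': 7.1, 'qpos': array([-8.24698939e-01,  3.83137694e-01,  1.87801684e+00,  1.49123984e-05,
        8.80782941e-01,  7.87415693e-01]), 'qd': array([-0.00258029, -0.00362561,  0.00291625,  0.00042947,  0.00097756,
        0.00165329]), 'joint_torque': array([ 5.21097926e-02, -5.57820332e+01, -2.74940354e+01,  2.62845810e-03,
       -6.86814510e-04,  1.49144824e-03]), 'ee_pos': array([ 0.37858602, -0.40736188,  0.12632921]), 'orientation': array([-3.14066568e+00,  6.49076394e-02,  3.62757004e-04]), 'force': array([-0.14151532, -0.80517782,  0.82486823]), 'wrist_torque': array([-0.0285544 ,  0.0195993 ,  0.02199793]), 'finger_force': 0.0, 'grip_width': 1.001346761869132})
```

View pics/wrist4.png

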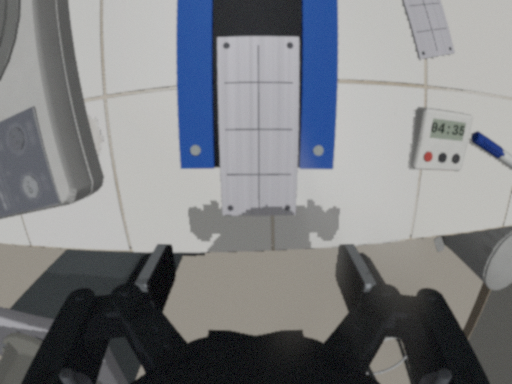

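The plate now sticks out: front edge at row 213 (cols 221–297), rear edge at row 37, tray end at row 168. I'll compute its edges exactly.

```bash
python3 - <<'E'
from h import *
f=grab('wrist')
for u,v in[(221,213),(297,213),(218,37),(299,37),(180,168),(334,168),(219,168),(298,168)]: print(u,v,np.round(at(f,u,v,.04)[:2],4))
E
```

```text
221 213 [ 0.3656 -0.3783]
297 213 [ 0.3631 -0.4401]
218 37 [ 0.5027 -0.3847]
299 37 [ 0.5005 -0.4435]
180 168 [ 0.4049 -0.3487]
334 168 [ 0.4    -0.4695]
219 168 [ 0.4034 -0.3797]
298 168 [ 0.4009 -0.4407]
```

Emit:
{"op": "play_rows", "data": {"motion": [[0.0015, 0.0024, 0.015, 0, 0, 0, 1], [0.0015, 0.0024, 0.04, 0, 0, 0, 1], [0.0015, 0.0024, 0.07, 0, 0, 0, 1], [0.0015, 0.0024, 0.092, 0, 0, 0, 1], [0.0015, 0.0024, 0.101, 0, 0, 0, 1], [0.0015, 0.0024, 0.101, 0, 0, 0, 1], [0.0015, 0.0024, 0.101, 0, 0, 0, 0.5], [0.0015, 0.0024, 0.101, 0, 0, 0, 0.2], [0.0015, 0.0024, 0.101, 0, 0, 0, 0], [0.0015, 0.0024, 0.101, 0, 0, 0, -0.2], [0.0015, 0.0024, 0.101, 0, 0, 0, -0.5], [0.0015, 0.0024, 0.101, 0, 0, 0, -0.5], [0.0015, 0.0024, 0.101, 0, 0, 0, -0.5]], "newtons": 60}}

```text
time_s: 8.23
ee_pos: [0.3806, -0.4108, 0.0272]
orientation: [3.139, -0.066, 0.003]
force: [-0.9, 0.6, 6.1]
grip_width: 0.679
finger_force: 62.8
```

Emit:
{"op": "play_rows", "data": {"motion": [[0, 0, -0.003, 0, 0, 0, -0.5], [0, 0, -0.01, 0, 0, 0, -0.5], [0, 0, -0.025, 0, 0, 0, -0.5], [0, 0, -0.05, 0, 0, 0, -0.5], [0, 0, -0.08, 0, 0, 0, -0.5], [0, 0, -0.12, 0, 0, 0, -0.5], [0, 0, -0.16, 0, 0, 0, -0.5], [0, 0, -0.18, 0, 0, 0, -0.5], [0, 0, -0.19, 0, 0, 0, -0.5], [0, 0, -0.19, 0, 0, 0, -0.5], [0, 0, -0.19, 0, 0, 0, -0.5]]}}

```text
time_s: 9.15
ee_pos: [0.3794, -0.4095, 0.2151]
orientation: [-3.141, 0.065, 0.001]
force: [-0.3, 0.2, -2.2]
grip_width: 0.677
finger_force: 64.6
```

```bash
python3 - <<'E'
from h import *
f=grab('wrist'); s=grab('side');c=grab('scene')
p,T,o=tool(); print(p,T.round(4),o['force'],o['grip_width'])
cv2.imwrite('pics/g5.png',np.hstack([cv2.resize(f['image'],(400,300)),cv2.resize(s['image'][60:240,220:460],(400,300))]))
rect(f,'plate',p[2]+.013,2)
E
```

```text
[ 0.37894098 -0.40902459  0.21352   ] [[ 0.9991 -0.0417 -0.0024]
 [-0.0417 -0.9991  0.0026]
 [-0.0025 -0.0025 -1.    ]] [ 0.04184101 -0.17345992 -3.10199597] 0.6780603893431684
plate 0.98 [363.7, 0.5, 409.6, 65.3] [ 489.9 -470.2] [29.3 16.6] 15.0 [[474.0, -466.0], [478.0, -482.0], [506.0, -474.0], [502.0, -458.0]]
plate 0.55 [183.3, 0.0, 327.1, 294.5] [ 431.3 -410.2] [ 59.9 140.2] 88.5 [[360.0, -438.0], [501.0, -442.0], [502.0, -382.0], [362.0, -378.0]]
```

View pics/g5.png

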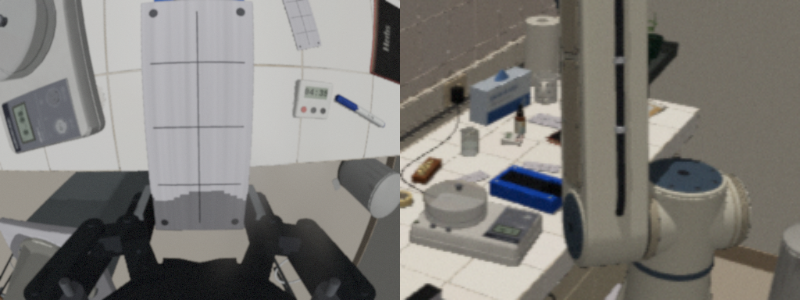

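The plate is held level: measured 60 x 140 at grip height, centre 52 mm ahead of the TCP. I'll carry it up and round to beside the jig, so the wrist camera can see the bed past the plate.

Emit:
{"op": "play_rows", "data": {"motion": [[-0.002, -0.01, -0.02, 0, 0, -2, -0.5], [-0.006, -0.03, -0.045, 0, 0, -5, -0.5], [-0.01, -0.06, -0.065, 0, 0, -10, -0.5], [-0.015, -0.095, -0.085, 0, 0, -15, -0.5], [-0.02, -0.13, -0.087, 0, 0, -20, -0.5], [-0.026, -0.165, -0.087, 0, 0, -26, -0.5], [-0.032, -0.2, -0.087, 0, 0, -32, -0.5], [-0.038, -0.235, -0.087, 0, 0, -38, -0.5], [-0.043, -0.27, -0.087, 0, 0, -44, -0.5], [-0.049, -0.305, -0.087, 0, 0, -50, -0.5], [-0.054, -0.34, -0.087, 0, 0, -56, -0.5], [-0.06, -0.375, -0.087, 0, 0, -62, -0.5], [-0.066, -0.41, -0.087, 0, 0, -68, -0.5], [-0.071, -0.445, -0.087, 0, 0, -74, -0.5], [-0.076, -0.475, -0.087, 0, 0, -78, -0.5], [-0.079, -0.497, -0.087, 0, 0, -81, -0.5], [-0.08, -0.506, -0.087, 0, 0, -82, -0.5], [-0.08, -0.506, -0.087, 0, 0, -82, -0.5], [-0.08, -0.506, -0.087, 0, 0, -82, -0.5], [-0.08, -0.506, -0.087, 0, 0, -82, -0.5]]}}

```text
time_s: 11.02
ee_pos: [0.3207, 0.0984, 0.302]
orientation: [-2.414, -2.01, 0.002]
force: [-0.0, -0.2, -2.0]
grip_width: 0.677
finger_force: 65.0
```

```bash
python3 - <<'E'
from h import *
f=grab('wrist'); cv2.imwrite('pics/w6.png',f['image'])
p,T,o=tool(); print(p,T.round(4),o['force'],o['grip_width'])
Z=dict(jig=0,bed_top=.045,handle_pivot=.07,handle_grip=.125,clamp_pad=.062,dropper=0)
marks(f,Z); rect(f,'jig',.01); rect(f,'plate',p[2]+.013,1)
for n in('side','scene'):
    g=grab(n); print(n); marks(g,Z)
E
```

```text
[0.32082309 0.09821304 0.30216055] [[ 1.817e-01  9.833e-01 -9.000e-04]
 [ 9.833e-01 -1.817e-01 -6.000e-04]
 [-7.000e-04 -8.000e-04 -1.000e+00]] [-0.24835604  0.56186306 -1.29320698] 0.6757395249979266
jig [(0.62, array([ 87., 332.]), array([0.4481, 0.169 ]))]
bed_top [(0.7, array([ 89., 342.]), array([0.449, 0.165]))]
handle_pivot []
handle_grip []
clamp_pad [(0.68, array([ 12., 340.]), array([0.4596, 0.2663]))]
dropper [(0.15, array([ 88., 341.]), array([0.4614, 0.166 ]))]
jig 0.56 [302.7, 0.0, 367.2, 131.8] [466.3 199.5] [199.6  94.3] 86.1 [[412.0, 103.0], [507.0, 97.0], [520.0, 296.0], [426.0, 302.0]]
plate 0.89 [183.3, 0.3, 324.2, 295.4] [329.2 151.1] [139.2  59.7] 80.4 [[288.0, 87.0], [347.0, 78.0], [370.0, 215.0], [311.0, 225.0]]
side
jig [(0.71, array([252., 234.]), array([0.4337, 0.1801]))]
bed_top [(0.9, array([236., 231.]), array([0.4575, 0.1588])), (0.28, array([250., 232.]), array([0.4105, 0.2234]))]
handle_pivot [(0.83, array([252., 204.]), array([0.4614, 0.3024]))]
handle_grip [(0.62, array([179., 302.]), array([ 0.3741, -0.1984])), (0.61, array([244., 197.]), array([0.4595, 0.3378]))]
clamp_pad []
dropper [(0.71, array([178., 264.]), array([ 0.6197, -0.324 ])), (0.58, array([290., 172.]), array([0.4903, 0.4381]))]
scene
jig [(0.87, array([185., 205.]), array([0.4553, 0.1797]))]
bed_top [(0.77, array([180., 206.]), array([0.4502, 0.1587]))]
handle_pivot [(0.58, array([157., 196.]), array([0.4839, 0.3115]))]
handle_grip [(0.61, array([146., 189.]), array([0.4653, 0.3314])), (0.38, array([178., 205.]), array([0.4054, 0.0694]))]
clamp_pad [(0.31, array([189., 207.]), array([0.4131, 0.0726]))]
dropper [(0.64, array([158., 190.]), array([0.4983, 0.4194]))]
```

View pics/w6.png

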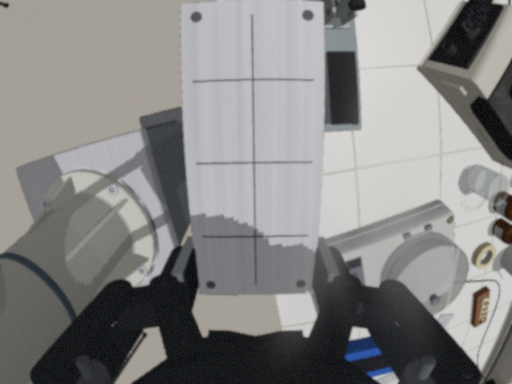

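The jig's bed shows at cols 328–358, rows 52–125, its left side partly hidden by the plate. I'll shift sideways a little for a full view.

Emit:
{"op": "play_rows", "data": {"motion": [[0.01, -0.01, 0, 0, 0, 0, -0.5], [0.035, -0.025, 0, 0, 0, 0, -0.5], [0.05, -0.04, 0, 0, 0, 0, -0.5], [0.055, -0.045, 0, 0, 0, 0, -0.5], [0.055, -0.045, 0, 0, 0, 0, -0.5], [0.055, -0.045, 0, 0, 0, 0, -0.5]]}}

```text
time_s: 12.67
ee_pos: [0.2867, 0.161, 0.3026]
orientation: [2.411, 2.013, 0.0]
force: [0.3, 0.2, -1.6]
grip_width: 0.678
finger_force: 65.0
```

```bash
python3 - <<'E'
from h import *
f=grab('wrist'); cv2.imwrite('pics/w7.png',cv2.resize(f['image'][0:200,300:500],None,fx=3,fy=3,interpolation=cv2.INTER_CUBIC))
np.savez('w7.npz',eye=f['eye'],o=f['orientation'],K=f['intrinsics'])
p,T,o=tool(); print(p,T.round(4),o['grip_width'])
Z=dict(jig=0,bed_top=.045,handle_pivot=.07,handle_grip=.125,clamp_pad=.062,dropper=0)
marks(f,Z); rect(f,'jig',.01); rect(f,'plate',p[2]+.013,1)
E
```

```text
[0.28687286 0.1607306  0.30257931] [[ 1.796e-01  9.837e-01  3.000e-04]
 [ 9.837e-01 -1.796e-01 -5.000e-04]
 [-4.000e-04  4.000e-04 -1.000e+00]] 0.6804208290551766
jig [(0.79, array([122., 360.]), array([0.4516, 0.1735]))]
bed_top [(0.78, array([128., 371.]), array([0.4509, 0.1694]))]
handle_pivot [(0.94, array([ 33., 374.]), array([0.4635, 0.2982]))]
handle_grip []
clamp_pad []
dropper []
jig 0.71 [327.3, 0.0, 402.8, 167.2] [473.5 232.8] [262.4 110.3] 85.1 [[407.0, 107.0], [517.0, 97.0], [540.0, 359.0], [430.0, 368.0]]
plate 0.75 [183.6, 1.0, 325.9, 295.0] [294.9 213.7] [138.5  59.5] 80.7 [[254.0, 150.0], [313.0, 141.0], [336.0, 277.0], [277.0, 287.0]]
```

View pics/w7.png

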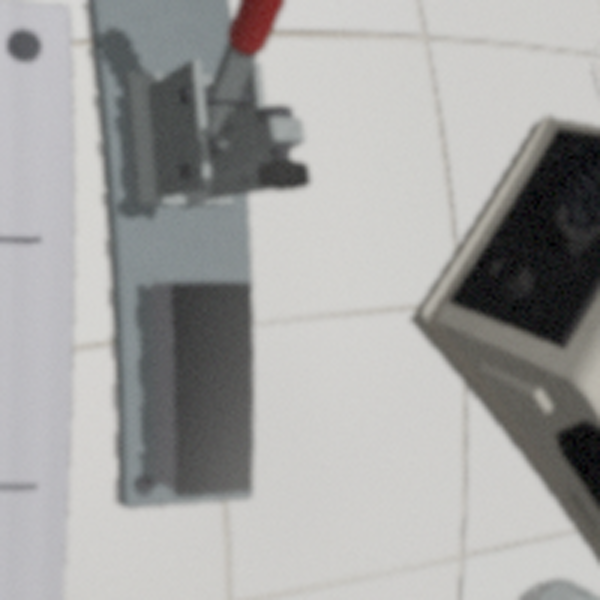

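The clear view shows the bed top at crop x 176–250, y 284–494 (÷3, +300), the base end at y≈500, and the red handle at (258,20) above the tower.

```bash
python3 - <<'E'
from h import *
d=np.load('w7.npz'); f=dict(eye=d['eye'],orientation=d['o'],intrinsics=d['K'],fish=True)
for z,P in((.045,[(176,284),(250,284),(252,493),(177,494)]),(.01,[(122,503),(250,495),(93,20)])):
  q=np.array([at(f,300+(u-1)/3,(v-1)/3,z)[:2] for u,v in P]); print(z,q.round(4).tolist())
  if len(P)==4:
    b=cv2.minAreaRect((q*1000).astype(np.float32)); print(b,q.mean(0))
    v=(q[0]-q[3])+(q[1]-q[2]); print(np.degrees(np.arctan2(v[1],v[0])))
E
```

```text
0.045 [[0.4378, 0.2186], [0.4748, 0.2149], [0.4668, 0.1151], [0.4276, 0.1209]]
((452.09136962890625, 166.8947296142578), (100.09881591796875, 39.51646041870117), 84.27680969238281) [0.4517416  0.16738418]
84.7352473746261
0.01 [[0.4089, 0.11], [0.4803, 0.1027], [0.4306, 0.3519]]
```

Cross-checks hold: the bed measures 100 x 39.5 mm, the predicted pivot matches the network to about 1 mm, and the heading is 84.7°. I'll go above the placing pose and look again.

Emit:
{"op": "play_rows", "data": {"motion": [[-0.001, 0.012, 0, 0, 0, -1, -0.5], [-0.004, 0.04, 0.01, 0, 0, -2, -0.5], [-0.007, 0.07, 0.03, 0, 0, -3, -0.5], [-0.01, 0.1, 0.055, 0, 0, -4, -0.5], [-0.013, 0.13, 0.085, 0, 0, -4.5, -0.5], [-0.016, 0.153, 0.115, 0, 0, -4.5, -0.5], [-0.016, 0.164, 0.145, 0, 0, -4.5, -0.5], [-0.016, 0.166, 0.175, 0, 0, -4.5, -0.5], [-0.016, 0.166, 0.19, 0, 0, -4.5, -0.5], [-0.016, 0.166, 0.195, 0, 0, -4.5, -0.5], [-0.016, 0.166, 0.195, 0, 0, -4.5, -0.5], [-0.016, 0.166, 0.195, 0, 0, -4.5, -0.5]]}}

```text
time_s: 14.12
ee_pos: [0.4474, 0.1156, 0.1082]
orientation: [2.332, 2.104, 0.001]
force: [0.1, -0.5, -1.3]
grip_width: 0.677
finger_force: 65.0
```

```bash
python3 - <<'E'
from h import *
p,T,o=tool(); print(p,T.round(4),o['force'],o['grip_width'])
f=grab('wrist'); s=grab('side')
rect(f,'plate',p[2]+.013,1); rect(s,'plate',p[2]+.013,2)
marks(s,dict(plate=p[2]+.009,bed_top=.045))
cv2.imwrite('pics/p8.png',np.hstack([cv2.resize(f['image'],(400,300)),cv2.resize(s['image'][170:310,150:310],(400,350))[:300]]))
E
```

```text
[0.44743052 0.11560595 0.10819091] [[ 1.026e-01  9.947e-01  5.000e-04]
 [ 9.947e-01 -1.026e-01  2.000e-04]
 [ 2.000e-04  5.000e-04 -1.000e+00]] [ 0.11975801 -0.51664952 -1.28958424] 0.6774131000723654
plate 0.93 [184.6, 0.0, 326.9, 293.7] [451.6 168.9] [138.   59.2] 84.8 [[416.0, 103.0], [475.0, 97.0], [487.0, 235.0], [428.0, 240.0]]
plate 0.8 [211.4, 208.5, 243.5, 235.3] [448.2 174.6] [151.1  64.9] 84.5 [[409.0, 103.0], [473.0, 96.0], [488.0, 247.0], [423.0, 253.0]]
plate 0.45 [258.3, 164.3, 272.7, 169.0] [ 552.8 -229.2] [69.5 44.7] 78.3 [[524.0, -259.0], [568.0, -268.0], [582.0, -200.0], [538.0, -191.0]]
plate [(0.91, array([222., 230.]), array([0.4457, 0.1773])), (0.54, array([159., 302.]), array([ 0.4605, -0.3656]))]
bed_top [(0.92, array([237., 232.]), array([0.4542, 0.163 ]))]
```

View pics/p8.png

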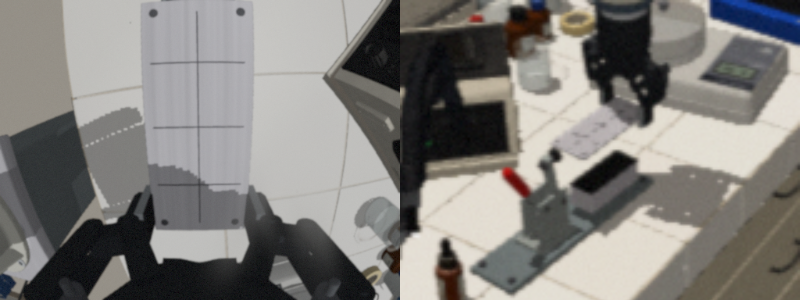

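The side view shows the plate level above the bed with its clamp-side end clear of the upright arm. It measures centred at (0.4516, 0.168), heading 84.8°. I'll lower it.

Emit:
{"op": "play_rows", "data": {"motion": [[0, 0, 0.012, 0, 0, 0, -0.5], [0, 0, 0.03, 0, 0, 0, -0.5], [0, 0, 0.043, 0, 0, 0, -0.5], [0, 0, 0.048, 0, 0, 0, -0.5], [0, 0, 0.051, 0, 0, 0, -0.5], [0, 0, 0.0525, 0, 0, 0, -0.5], [0, 0, 0.0525, 0, 0, 0, -0.5]]}}

```text
time_s: 15.0
ee_pos: [0.4473, 0.1156, 0.0554]
orientation: [2.332, 2.104, 0.001]
force: [-0.9, 0.5, -1.5]
grip_width: 0.68
finger_force: 65.0
```

Emit:
{"op": "play_rows", "data": {"motion": [[0, 0, 0.001, 0, 0, 0, -0.5], [0, 0, 0.0016, 0, 0, 0, -0.5], [0, 0, 0.0016, 0, 0, 0, -0.5]]}}

```text
time_s: 15.25
ee_pos: [0.4472, 0.1156, 0.0538]
orientation: [2.332, 2.104, 0.001]
force: [0.2, -0.5, -1.4]
grip_width: 0.674
finger_force: 65.0
```

Emit:
{"op": "play_rows", "data": {"motion": [[0, 0, 0.001, 0, 0, 0, -0.5], [0, 0, 0.002, 0, 0, 0, -0.5], [0, 0, 0.002, 0, 0, 0, -0.5]]}}

```text
time_s: 15.5
ee_pos: [0.4469, 0.1155, 0.0514]
orientation: [-2.333, -2.104, 0.0]
force: [0.4, 0.1, -1.8]
grip_width: 0.676
finger_force: 65.0
```

Emit:
{"op": "play_rows", "data": {"motion": [[0, 0, 0.001, 0, 0, 0, -0.5], [0, 0, 0.0018, 0, 0, 0, -0.5], [0, 0, 0.0018, 0, 0, 0, -0.5]]}}

```text
time_s: 15.75
ee_pos: [0.4468, 0.1155, 0.0495]
orientation: [-2.332, -2.104, 0.0]
force: [0.0, 0.9, -1.4]
grip_width: 0.681
finger_force: 65.0
```

Emit:
{"op": "play_rows", "data": {"motion": [[0, 0, 0.001, 0, 0, 0, -0.5], [0, 0, 0.0018, 0, 0, 0, -0.5], [0, 0, 0.0018, 0, 0, 0, -0.5]]}}

```text
time_s: 16.0
ee_pos: [0.4469, 0.1155, 0.0477]
orientation: [-2.333, -2.104, 0.0]
force: [-0.2, -1.0, -1.3]
grip_width: 0.678
finger_force: 65.0
```

```bash
python3 - <<'E'
from h import *
p,T,o=tool(); print(p,o['force'],o['wrist_torque'],o['joint_torque'].round(2))
f=grab('wrist');s=grab('side')
for z in(.045,.049,.053): print(z);rect(s,'plate',z,1)
rect(f,'plate',p[2]+.013,1)
E
```

```text
[0.44689024 0.11547187 0.04771224] [-0.21917801 -0.98216799 -1.32176508] [-0.02799768  0.01927688  0.03442662] [ -0.   -49.58 -19.8    0.05  -0.07   0.  ]
0.045
plate 0.93 [215.3, 223.5, 242.5, 250.5] [462.6 155.9] [149.3  68.5] 84.9 [[422.0, 85.0], [490.0, 78.0], [503.0, 227.0], [435.0, 233.0]]
0.049
plate 0.93 [215.3, 223.5, 242.5, 250.5] [459.3 160.4] [148.7  68.2] 84.9 [[419.0, 89.0], [487.0, 83.0], [500.0, 231.0], [432.0, 237.0]]
0.053
plate 0.93 [215.3, 223.5, 242.5, 250.5] [456.  164.9] [148.1  67.9] 84.9 [[416.0, 94.0], [483.0, 88.0], [496.0, 236.0], [429.0, 242.0]]
plate 0.84 [183.0, 1.7, 327.8, 294.7] [451.1 168.8] [138.9  59.1] 84.7 [[415.0, 102.0], [474.0, 97.0], [487.0, 235.0], [428.0, 241.0]]
```

Emit:
{"op": "play_rows", "data": {"motion": [[0, 0, 0.001, 0, 0, 0, -0.5], [0, 0, 0.0018, 0, 0, 0, -0.5], [0, 0, 0.0018, 0, 0, 0, -0.5]]}}

```text
time_s: 16.55
ee_pos: [0.4468, 0.1154, 0.0459]
orientation: [-2.333, -2.104, 0.0]
force: [-0.3, 0.1, -1.1]
grip_width: 0.682
finger_force: 65.0
```

Emit:
{"op": "play_rows", "data": {"motion": [[0, 0, 0.001, 0, 0, 0, -0.5], [0, 0, 0.0018, 0, 0, 0, -0.5], [0, 0, 0.0018, 0, 0, 0, -0.5]]}}

```text
time_s: 16.8
ee_pos: [0.4469, 0.1155, 0.0441]
orientation: [-2.333, -2.104, 0.0]
force: [-0.7, -0.2, -1.1]
grip_width: 0.678
finger_force: 65.0
```

```bash
python3 - <<'E'
from h import *
p,T,o=tool(); print(p,o['force'],o['wrist_torque'])
f=grab('wrist');s=grab('side')
cv2.imwrite('pics/x9.png',np.hstack([cv2.resize(f['image'][:,130:380],(400,600)),cv2.resize(s['image'][190:290,180:247],(400,600),interpolation=cv2.INTER_CUBIC)]))
for z in(.053,): rect(s,'plate',z,1)
rect(f,'plate',p[2]+.013,1)
E
```

```text
[0.44685395 0.1154672  0.04411531] [-0.73134686 -0.19870849 -1.14117258] [-0.09124691  0.05953547 -0.04781048]
plate 0.73 [214.9, 224.9, 240.4, 247.6] [453.8 166.8] [138.2  56.6] 86.3 [[421.0, 100.0], [478.0, 96.0], [486.0, 234.0], [430.0, 238.0]]
plate 0.69 [184.4, 0.5, 327.4, 297.4] [450.9 169. ] [138.4  59.6] 84.9 [[415.0, 103.0], [474.0, 97.0], [487.0, 235.0], [427.0, 241.0]]
```

View pics/x9.png

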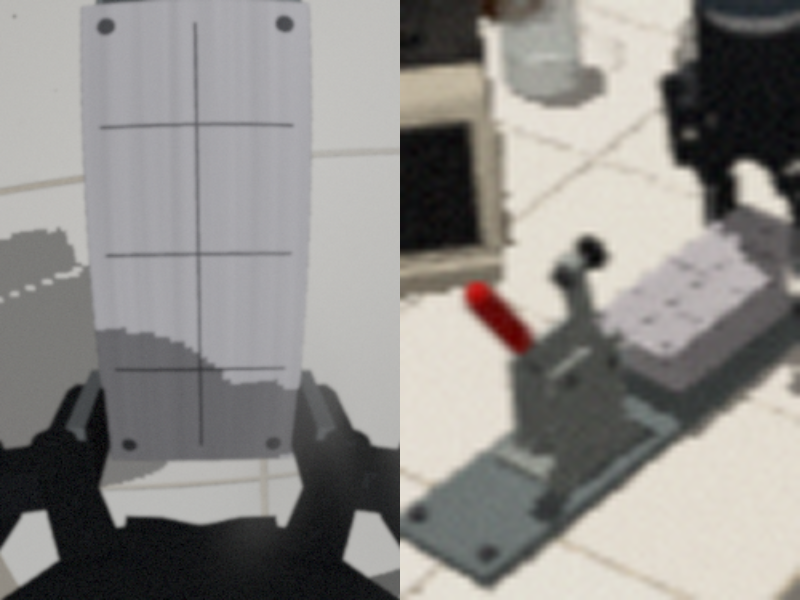

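The plate is right over the bed, almost touching, with the clamp arm upright and clear. I'll keep lowering in small steps until the force shows contact.

Emit:
{"op": "play_rows", "data": {"motion": [[0, 0, 0.001, 0, 0, 0, -0.5], [0, 0, 0.0015, 0, 0, 0, -0.5], [0, 0, 0.0015, 0, 0, 0, -0.5]]}}

```text
time_s: 17.25
ee_pos: [0.4469, 0.1155, 0.0427]
orientation: [-2.333, -2.104, 0.0]
force: [0.2, -0.7, -1.3]
grip_width: 0.676
finger_force: 65.0
```

Emit:
{"op": "play_rows", "data": {"motion": [[0, 0, 0.001, 0, 0, 0, -0.5], [0, 0, 0.0015, 0, 0, 0, -0.5], [0, 0, 0.0015, 0, 0, 0, -0.5]]}}

```text
time_s: 17.5
ee_pos: [0.4469, 0.1155, 0.0412]
orientation: [-2.333, -2.104, 0.0]
force: [-1.1, -0.4, -1.8]
grip_width: 0.677
finger_force: 65.0
```

Emit:
{"op": "play_rows", "data": {"motion": [[0, 0, 0.001, 0, 0, 0, -0.5], [0, 0, 0.0015, 0, 0, 0, -0.5], [0, 0, 0.0015, 0, 0, 0, -0.5]]}}

```text
time_s: 17.75
ee_pos: [0.4469, 0.1155, 0.0397]
orientation: [-2.333, -2.104, 0.0]
force: [0.1, -0.1, -2.5]
grip_width: 0.675
finger_force: 65.0
```

Emit:
{"op": "play_rows", "data": {"motion": [[0, 0, 0.001, 0, 0, 0, -0.5], [0, 0, 0.0015, 0, 0, 0, -0.5], [0, 0, 0.0015, 0, 0, 0, -0.5]]}}

```text
time_s: 18.0
ee_pos: [0.4469, 0.1155, 0.0382]
orientation: [-2.333, -2.104, 0.0]
force: [-0.4, -0.8, -2.0]
grip_width: 0.677
finger_force: 65.0
```

```bash
python3 - <<'E'
from h import *
p,T,o=tool(); print(p,o['force'],o['wrist_torque'])
f=grab('wrist');s=grab('side');c=grab('scene')
cv2.imwrite('pics/y_s.png',s['image'])
for z in(.049,.053): rect(s,'plate',z,1)
rect(f,'plate',p[2]+.008,1); rect(f,'plate',p[2]+.013,1)
# plate corner holes: dark spots
g=cv2.cvtColor(f['image'],cv2.COLOR_BGR2GRAY); print([tuple(g[y,186:330:8]) for y in (12,280)])
E
```

```text
[0.44690705 0.11546507 0.03817774] [-0.38647218 -0.82488047 -1.99322629] [-0.09805992  0.00671252 -0.0286417 ]
plate 0.7 [214.0, 224.2, 242.3, 253.8] [449.6 170.6] [146.8  60.2] 85.3 [[414.0, 100.0], [474.0, 95.0], [486.0, 241.0], [426.0, 246.0]]
plate 0.7 [214.0, 224.2, 242.3, 253.8] [446.4 175.1] [146.2  60. ] 85.3 [[410.0, 105.0], [470.0, 100.0], [482.0, 245.0], [423.0, 250.0]]
plate 0.88 [182.9, 1.5, 326.4, 293.3] [451.  167.7] [144.1  61.7] 84.9 [[414.0, 99.0], [475.0, 93.0], [488.0, 237.0], [427.0, 242.0]]
plate 0.88 [182.9, 1.5, 326.4, 293.3] [451.1 169. ] [138.4  59.3] 84.9 [[415.0, 103.0], [474.0, 97.0], [487.0, 235.0], [428.0, 241.0]]
[(np.uint8(163), np.uint8(106), np.uint8(163), np.uint8(168), np.uint8(164), np.uint8(167), np.uint8(168), np.uint8(167), np.uint8(167), np.uint8(165), np.uint8(172), np.uint8(169), np.uint8(170), np.uint8(167), np.uint8(173), np.uint8(76), np.uint8(167), np.uint8(171)), (np.uint8(23), np.uint8(8), np.uint8(106), np.uint8(89), np.uint8(103), np.uint8(105), np.uint8(105), np.uint8(102), np.uint8(105), np.uint8(101), np.uint8(101), np.uint8(102), np.uint8(102), np.uint8(108), np.uint8(91), np.uint8(108), np.uint8(71), np.uint8(64))]
```

```bash
cat > pnp.py <<'E'
from h import *
def cen(img,u,v,w=7):
    g=cv2.cvtColor(img,cv2.COLOR_BGR2GRAY).astype(float); u,v=int(round(u)),int(round(v))
    y0,x0=max(v-w,0),u-w; a=g[y0:v+w+1,x0:u+w+1]; m=np.median(a)-a; m[m<.4*m.max()]=0
    yy,xx=np.mgrid[y0:y0+a.shape[0],x0:x0+a.shape[1]]; return (m*xx).sum()/m.sum(),(m*yy).sum()/m.sum()
def norm(f,P):
    o=[]
    for u,v in P:
        K=f['intrinsics'];x=(u-K[0,2])/K[0,0];y=(v-K[1,2])/K[1,1];t=np.hypot(x,y);o.append([x/t*np.tan(t),y/t*np.tan(t)])
    return np.array(o)
def run(P,save=None):
    f=grab('wrist'); p,T,o=tool(); P=[cen(f['image'],*q) for q in P]; print(np.round(P,1).tolist())
    Lx,Ly=.126,.046
    obj=np.load('obj.npy')
    ok,rv,tv=cv2.solvePnP(obj,norm(f,P),np.eye(3),None,flags=cv2.SOLVEPNP_ITERATIVE)
    W=rot(f['orientation']); pw=W@tv[:,0]+np.array(f['eye']); Rw=W@cv2.Rodrigues(rv)[0]
    print('centre top',pw.round(4),'x',Rw[:,0].round(4),'normal',Rw[:,2].round(4),'in tool',(T.T@(pw-p)).round(4))
    pr=cv2.projectPoints(obj,rv,tv,np.eye(3),None)[0][:,0]; print('res px',((pr-norm(f,P))*297).round(1).tolist())
E
python3 - <<'E'
from pnp import *
img=cv2.imread('pics/wrist4.png'); f=grab('wrist')
T1=np.array([[9.99146e-01,-4.1316e-02,-2.256e-04],[-4.1316e-02,-9.99146e-01,2.61e-04],[-2.362e-04,-2.515e-04,-1]]); p1=np.array([.37858602,-.40736188,.12632921])
p,T,o=tool(); M=T1@T.T
g=dict(f); g['eye']=p1+M@(np.array(f['eye'])-p); g['orientation']=R.from_matrix(M@rot(f['orientation'])).as_rotvec()
H=[cen(img,*q) for q in[(227,45),(290,45),(231,208),(288,208)]]
W=np.array([at(g,u,v,.04)[:2] for u,v in H]); C=W.mean(0); x=(W[0]+W[1]-W[2]-W[3]);x/=np.linalg.norm(x); y=np.array([-x[1],x[0]])
q=np.c_[(W-C)@x,(W-C)@y]; print(C,x,q.round(4).tolist())
a=np.abs(q[:,0]).mean();b=np.abs(q[:,1]).mean(); np.save('obj.npy',np.array([[a,b,0],[a,-b,0],[-a,b,0],[-a,-b,0]]))
run([(196,16.6),(308,15.4),(210,285),(300.6,283.5)])
E
```

```text
[ 0.43271322 -0.41092064] [ 0.99924587 -0.03882896] [[0.0638, 0.023], [0.064, -0.023], [-0.0629, 0.0227], [-0.0648, -0.0227]]
[[195.6, 16.6], [307.4, 14.8], [210.3, 284.2], [300.2, 283.3]]
centre top [0.451  0.1681 0.0487] x [0.0899 0.9959 0.0028] normal [ 0.001  -0.0029  1.    ] in tool [ 0.0527 -0.0014 -0.0104]
res px [[0.3, -0.2], [-0.3, -0.1], [1.1, 0.2], [-1.0, 0.3]]
```

The hole-based pose fit gives the plate flat within 0.2°, centre (0.451, 0.168), top at z≈0.0487, so it should be just about on the bed. A couple more small steps.

Emit:
{"op": "play_rows", "data": {"motion": [[0, 0, 0.0007, 0, 0, 0, -0.5], [0, 0, 0.0012, 0, 0, 0, -0.5], [0, 0, 0.0012, 0, 0, 0, -0.5]]}}

```text
time_s: 18.7
ee_pos: [0.447, 0.1155, 0.037]
orientation: [2.333, 2.104, 0.0]
force: [0.4, -0.3, -0.7]
grip_width: 0.678
finger_force: 65.0
```

Emit:
{"op": "play_rows", "data": {"motion": [[0, 0, 0.0007, 0, 0, 0, -0.5], [0, 0, 0.0012, 0, 0, 0, -0.5], [0, 0, 0.0012, 0, 0, 0, -0.5]]}}

```text
time_s: 18.95
ee_pos: [0.4471, 0.1155, 0.0365]
orientation: [2.332, 2.104, 0.0]
force: [-3.0, -1.1, 10.9]
grip_width: 0.679
finger_force: 65.9
```

Emit:
{"op": "play_rows", "data": {"motion": [[0, 0, -0.001, 0, 0, 0, -0.5], [0, 0, -0.001, 0, 0, 0, 0.6], [0, 0, -0.001, 0, 0, 0, 1], [0, 0, -0.001, 0, 0, 0, 1], [0, 0, -0.001, 0, 0, 0, 1], [0, 0, -0.001, 0, 0, 0, 1], [0, 0, -0.001, 0, 0, 0, 1]]}}

```text
time_s: 19.53
ee_pos: [0.447, 0.1155, 0.0368]
orientation: [-2.333, -2.104, 0.0]
force: [-0.5, -0.6, -0.4]
grip_width: 1.005
finger_force: 0.0
```

```bash
python3 - <<'E'
from pnp import *
print(tool()[2]['grip_width'],tool()[2]['force'])
run([(196,16.6),(308,15.4),(210,285),(300.6,283.5)])
E
```

```text
1.0049490333363875 [-0.53182458 -0.62685539 -0.35630802]
[[195.0, 15.6], [308.4, 13.8], [210.7, 283.9], [300.2, 282.8]]
centre top [0.4511 0.168  0.0479] x [0.0898 0.9958 0.0204] normal [ 5.000e-04 -2.050e-02  9.998e-01] in tool [ 0.0526 -0.0013 -0.011 ]
res px [[0.2, -0.2], [-0.2, -0.1], [1.0, 0.1], [-0.9, 0.3]]
```

The plate is resting on the bed at (0.4511, 0.168), heading 84.8°, released. I'll rise, close the fingers and travel to just behind the handle.

Emit:
{"op": "play_rows", "data": {"motion": [[0, 0, -0.01, 0, 0, 0, 1], [0, 0, -0.035, 0, 0, 0, 1], [0, 0, -0.07, 0, 0, 0, 1], [0, 0, -0.105, 0, 0, 0, -1], [0.01, 0, -0.14, 0, 0, -0.7, -1], [0.035, 0, -0.165, 0, 0, -0.7, -1], [0.07, -0.001, -0.17, 0, 0, -0.7, -1], [0.105, -0.001, -0.17, 0, 0, -0.7, -1], [0.14, -0.002, -0.17, 0, 0, -0.7, -1], [0.17, -0.002, -0.17, 0, 0, -0.7, -1], [0.19, -0.0024, -0.17, 0, 0, -0.7, -1], [0.1945, -0.0024, -0.17, 0, 0, -0.7, -1], [0.1945, -0.0024, -0.17, 0, 0, -0.7, -1], [0.1945, -0.0024, -0.17, 0, 0, -0.7, -1]]}}

```text
time_s: 20.75
ee_pos: [0.4641, 0.3084, 0.207]
orientation: [2.319, 2.119, -0.001]
force: [-0.6, -0.1, 0.0]
grip_width: 0.001
finger_force: 0.0
```

```bash
python3 - <<'E'
from h import *
p,T,o=tool(); u=np.array([.0906,.9959]);v=np.array([-.9959,.0906]);C=np.array([.4513,.1678])
print(p,T[:2,0],'jig',(p[:2]-C)@u,(p[:2]-C)@v,o['grip_width'])
f=grab('wrist');s=grab('side');c=grab('scene')
for g in(f,s,c):
  marks(g,dict(handle_pivot=.07,handle_grip=.125,bed_top=.049,plate=.045,dropper=0))
  for o in boxes_of(g,'clamp_handle')[:1]: print(o)
rect(s,'plate',.049,1)
E
```

```text
[0.46408126 0.30844534 0.20698871] [0.08990697 0.99594985] jig 0.14122667739622333 1.3609198641128653e-05 0.0005048503862467121
handle_pivot [(0.82, array([188., 255.]), array([0.4625, 0.3002]))]
handle_grip [(0.72, array([168., 259.]), array([0.4683, 0.3338]))]
bed_top []
plate []
dropper [(0.77, array([ 48., 264.]), array([0.4855, 0.4404]))]
{'extent': [243.8, 147.2, 269.8, 209.6], 'score': 0.64}
handle_pivot [(0.92, array([252., 204.]), array([0.4618, 0.3039]))]
handle_grip [(0.48, array([242., 197.]), array([0.465 , 0.3309]))]
bed_top [(0.69, array([237., 230.]), array([0.455 , 0.1699]))]
plate [(0.96, array([239., 229.]), array([0.4533, 0.178 ])), (0.53, array([169., 263.]), array([ 0.6244, -0.3181]))]
dropper [(0.55, array([291., 172.]), array([0.4848, 0.4421]))]
{'extent': [192.6, 239.8, 206.2, 247.8], 'score': 0.47}
handle_pivot []
handle_grip [(0.62, array([145., 190.]), array([0.4699, 0.3336]))]
bed_top [(0.69, array([176., 208.]), array([0.4685, 0.174 ]))]
plate [(0.85, array([291., 344.]), array([ 0.5317, -0.6047])), (0.72, array([247., 337.]), array([ 0.6457, -0.4538]))]
dropper [(0.62, array([158., 197.]), array([0.5282, 0.4016])), (0.43, array([158., 189.]), array([0.4933, 0.4249]))]
plate 0.79 [215.4, 226.9, 247.2, 250.6] [448.1 167.4] [138.   64.1] 86.2 [[412.0, 101.0], [476.0, 96.0], [485.0, 234.0], [421.0, 238.0]]
```

The handle grip is at jig x=167 and y≈-2 mm, as expected. I'll descend beside it and push along its arc.

Emit:
{"op": "play_rows", "data": {"motion": [[0, 0, 0.015, 0, 0, 0, -1], [0, 0, 0.04, 0, 0, 0, -1], [0, 0, 0.065, 0, 0, 0, -1], [0, 0, 0.071, 0, 0, 0, -1], [0, 0, 0.071, 0, 0, 0, -1], [0.008, 0, 0.072, 0, 0, 0, -1], [0.016, 0, 0.0733, 0, 0, 0, -1], [0.021, 0, 0.077, 0, 0, 0, -1], [0.025, 0, 0.0805, 0, 0, 0, -1], [0.029, 0, 0.085, 0, 0, 0, -1], [0.033, 0, 0.089, 0, 0, 0, -1], [0.036, 0, 0.094, 0, 0, 0, -1], [0.039, 0, 0.099, 0, 0, 0, -1], [0.0415, 0, 0.104, 0, 0, 0, -1], [0.0435, 0, 0.11, 0, 0, 0, -1], [0.0435, 0, 0.11, 0, 0, 0, -1]]}}

```text
time_s: 23.18
ee_pos: [0.4683, 0.3528, 0.0959]
orientation: [-2.319, -2.119, 0.001]
force: [-0.3, 0.5, 3.2]
grip_width: 0.004
finger_force: 1.2
```

Emit:
{"op": "play_rows", "data": {"motion": [[0.002, 0, 0.004, 0, 0, 0, -1], [0.004, 0, 0.008, 0, 0, 0, -1], [0.006, 0, 0.012, 0, 0, 0, -1], [0.008, 0, 0.014, 0, 0, 0, -1], [0.009, 0, 0.016, 0, 0, 0, -1], [0.009, 0, 0.0175, 0, 0, 0, -1], [0.009, 0, 0.0175, 0, 0, 0, -1]]}}

```text
time_s: 23.77
ee_pos: [0.4694, 0.3617, 0.08]
orientation: [2.32, 2.119, 0.0]
force: [-2.9, -1.1, 8.0]
grip_width: 0.001
finger_force: 4.4
```

Emit:
{"op": "play_rows", "data": {"motion": [[0, 0, 0.0015, 0, 0, 0, -1], [0, 0, 0.0015, 0, 0, 0, -1]]}}

```text
time_s: 23.93
ee_pos: [0.4695, 0.3618, 0.0795]
orientation: [2.32, 2.119, 0.001]
force: [-3.8, -4.6, 19.4]
grip_width: 0.001
finger_force: 9.4
```

Force climbs with almost no travel, so the handle is at its stop. I'll retreat straight up, move clear and check.

Emit:
{"op": "play_rows", "data": {"motion": [[0, 0, -0.005, 0, 0, 0, -1], [0, 0, -0.03, 0, 0, 0, -1], [0, 0, -0.065, 0, 0, 0, -1], [0, 0, -0.1, 0, 0, 0, -1], [-0.02, 0, -0.14, 0, 0, 0, -1], [-0.05, 0, -0.17, 0, 0, 0, -1], [-0.085, 0, -0.18, 0, 0, 0, -1], [-0.12, 0, -0.18, 0, 0, 0, -1], [-0.15, 0, -0.18, 0, 0, 0, -1], [-0.165, 0, -0.18, 0, 0, 0, -1], [-0.17, 0, -0.18, 0, 0, 0, -1], [-0.17, 0, -0.18, 0, 0, 0, -1]]}}

```text
time_s: 24.93
ee_pos: [0.454, 0.1914, 0.2581]
orientation: [2.321, 2.117, 0.001]
force: [0.4, -0.0, 0.7]
grip_width: 0.0
finger_force: 0.0
```

```bash
python3 - <<'E'
from h import *
p,T,o=tool(); u=np.array([.0906,.9959]);v=np.array([-.9959,.0906]);C=np.array([.4513,.1678])
f=grab('wrist');s=grab('side')
cv2.imwrite('pics/f10.png',np.hstack([cv2.resize(f['image'],(400,300)),cv2.resize(s['image'][200:290,180:300],(400,300),interpolation=cv2.INTER_CUBIC)]))
for g in(f,s):
  for l,z in dict(handle_pivot=.07,handle_grip=.063,clamp_pad=.062,plate=.045,dropper=0,dish=0).items():
    for m in mark_of(g,l)[:1]:
      q=at(g,m['centre'][1],m['centre'][0],z)[:2]; print(l,round(m['score'],2),'jig',((q-C)@u).round(4),((q-C)@v).round(4),q.round(3))
rect(f,'plate',.049); rect(s,'plate',.049)
E
```

```text
handle_pivot 0.87 jig 0.1338 0.0022 [0.461 0.301]
handle_grip 0.65 jig 0.197 -0.0007 [0.47  0.364]
plate 0.77 jig -0.0017 -0.0013 [0.452 0.166]
handle_pivot 0.66 jig 0.1509 0.0058 [0.459 0.319]
handle_grip 0.56 jig 0.197 -0.0019 [0.471 0.364]
clamp_pad 0.22 jig -0.5112 0.0257 [ 0.379 -0.339]
plate 0.62 jig 0.003 -0.0046 [0.456 0.17 ]
dropper 0.8 jig 0.2726 -0.0247 [0.501 0.437]
dish 0.69 jig 0.254 0.1042 [0.37 0.43]
plate 0.84 [231.2, 120.4, 282.8, 233.5] [451.6 169.9] [140.6  60.4] 84.9 [[415.0, 103.0], [475.0, 97.0], [488.0, 237.0], [428.0, 243.0]]
plate 0.84 [215.8, 226.7, 246.1, 251.2] [445.4 169.5] [147.7  66. ] 89.2 [[411.0, 96.0], [477.0, 95.0], [479.0, 243.0], [413.0, 244.0]]
```

View pics/f10.png

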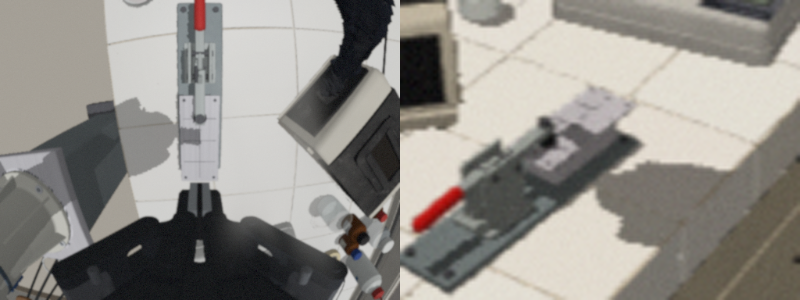

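The picture shows the plate centred on the bed (wrist view at about (199,140)). The clamp arm is down on it and the red handle lies flat and stays down (side view at (440,210)). The bystanders haven't moved and the arm is clear, so I'm handing in.

```bash
python3 -c "
from workcell import r
print(r.sign_off())"
```

```text
the job is handed in; nothing more can be done
None
```

The plate is on the jig bed, measured centred to about 2 mm and lengthwise, with the clamp handle pushed to its stop and the pad holding it. I handed the job in after about 25 s of robot time, with the arm clear of everything.

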